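Hang the pail of sherds on the hanging balance

ROBOT

A 6-joint arm with a two-finger parallel gripper is mounted at the origin on the work surface. World frame = base frame: x ahead of the robot, y to its left, z up, the work surface at z = 0. Lengths are in mm, angles in rad, forces in N, time in s.
With the tool pointing down it reaches from about 275 to 750 mm from the base axis. Payload 10.2 kg.
Tool frame: the origin (TCP) lies at the centre of the arm's flange, where the gripper is bolted on; the fingertips stand 173 mm ahead of it and the grasp point (between the pads) lies 155 mm ahead of it; z points along the fingers, y is the line along which they close (so a half turn about z gives the same grasp; the last joint's range is limited). The gripper opens to 85 mm and grips with 20 to 120 N. Pads are 22 mm wide; open, the fingers measure 114 mm over their backs; the gripper's body (76 mm by 85 mm) begins 54 mm behind the grasp point. The pads swing forward as they close: fully open they stand 13 mm farther back than shut.
Start: joints at [-1.545, 0.313, 1.498, -0, 1.331, -0.223], TCP at [129.263, -508.845, 404.694] pointing down, gripper open.
Joint ranges: [-2.94, 2.94], [-0.97, 2.17], [0.19, 2.56], [-1.23, 4.37], [0.02, 3.11], [-2.88, 2.88]. Speed limits (rad/s): [2.39, 2.39, 3.01, 3.14, 3.14, 3.14].

INTERFACE

Orientations are given as a unit quaternion [w, x, y, z].
In Python, from rig import ctrl gives the robot as it stands.
- The arm moves only by the shell command python3 steer.py [OPENING] [FORCE], which reads ROWS from standard input. ROWS is a JSON list of rows, 1 to 8 of them, each written [[dx, dy, dz], [rx, ry, rz]]: dx, dy, dz in mm, then a rotation vector rx, ry, rz in rad; each row is the pose to reach, as a shift and turn from the pose commanded when the command began, along the tool's axes at that moment; what a row does not reach only later rows make up. A row lasts 1/10 s, in which the tool goes at most 50 mm and 0.15 rad, less where a joint would pass 70% of its speed; a pose out of reach is approached as far as the arm can. OPENING is the opening from 0.0 (shut) to 1.0 (fully open), set as the command begins (- or left out keeps the last). The fingers move at their own pace and stop on an object; FORCE is the grip in N (left out, the last holds). Time passes only in rows, so rows that do not move let the fingers close. It prints the time, the measured TCP pose, the force, the opening and the grip force at its end. Input that does not fit is refused with a message, and nothing moves.
- ctrl.sense(): the state, without advancing time (a new reading comes with each control period).
- ctrl.capture(name): name is "scene" or "side" or "wrist"; returns the picture (384x512x3 uint8, red, green, blue); there is no depth.
- ctrl.calibration(name): a dict with "fx", "fy", "cx", "cy" (pixels), "position" and "attitude" of the camera in the world. Camera axes: x right, y down, z forward; pixel columns grow to the right and rows downward; lengths in mm; the calibration is good to about 2 mm. A picture is of the moment at which its call begins: read the wrist's pose just before it. calibration takes no time and is no camera call; for the wrist camera it gives the pose at the moment of the call.
- ctrl.finish_job(): hands the job in; it is judged then, once.
The state is a dict: "time_s": time; "joints": joint angles; "dq": joint speeds; "tau": joint torques, N m; "eef_pos": TCP position; "ee_rot": TCP orientation; "force": force on the tool from outside, world axes, zero at the start; "wrist_torque": the same for the moment, N m; "grip_width": opening from 0.0 (shut) to 1.0 (fully open); "grip_force": force on a finger pad.
Only numpy, scipy, OpenCV 4.12 (cv2) and the standard library are available. Lean on these libraries where they do the work, as an engineer would, in place of code of your own. Each camera call takes 0.05 s, during which the arm holds its last target. There are 200 camera calls.

TASK

Weigh the finds: pick up the small steel pail of sherds by its handle and hang the middle of the handle in the hook of the hanging balance, so that the pail ends up hanging still, free and level. Keep hold while you let the weight onto the spring, and let go only when the balance carries all of it, so gently that the hook neither drops nor springs up; it must never be pulled more than 34 mm below its empty position. Do not tip the pail more than 40 degrees on the way, and leave the other things on the table where they are.

Things in the scene. Friction and masses are not known exactly. Their poses are not given: they have to be found in the camera images.
- pail: Small open steel pail, 72 mm tall, 80 mm wide at the foot and 100 mm at the rim, with sherds fixed inside; 0.20 to 0.54 kg in all, not known beforehand, centre of mass on its axis about 40 mm above the foot. The only vessel with a handle. Origin: centre of its underside, z up, handle in its x-z plane; a half turn looks the same.
- pail_grip (a point): Middle of the pail's handle, on the centre line of the bar, 134 mm above the pail's underside; axes as the pail's. This part goes into the hook. The handle is rigid and does not pivot: round bar 10 mm thick, along x. Its middle is a raised kink, flat for 14 mm and ending at x = -16 and +16 mm.
- pail_bar (a point): Centre line of the straight part of the handle, 38 mm from the middle on the pail's -x side, 125 mm above its underside. Both straight parts run level from x = 16 to 56 mm either side of the middle, good for gripping; the handle's legs go down at x = -60 and +60 mm to the rim. Axes as the pail's.
- stand: Fixed stand of the balance, on the robot's right. Origin on the table straight below the hook; x points away from the robot, turned by the yaw. Base plate 12 mm thick, x -40 to 110 mm, y -185 to 35 mm; post 20 mm thick, 512 mm tall at x = 50, y = -150 mm. A boom on the post, at a height that differs from time to time, carries the balance.
- hook_seat (a point): Where the centre of the handle bar rests in the bottom of the hook; moves with the hook, 200 to 250 mm above the table when empty. Axes as the stand's. The bar should lie along x, to within 25 degrees. The hook is a J of 7 mm wire in the y-z plane, open to +y; on its closed side the shank rises at y = -18 mm up to z = 60 mm, then leans to y = 0 at z = 74 mm and up into the housing.
- hook_tip (a point): Free end of the hook, the wire's centre line, at y = +24, z = +17 mm from the hook seat; the wire's top is 21 mm above the seat. The bar enters over it from +y, its centre 27 to 55 mm above the seat, then goes down into the hook.
- housing (a point): Centre of the underside of the balance housing, 90 mm above the empty hook seat. Box, x -25 to 25 mm (dial to -34 mm), y -38 to 38 mm, 100 mm tall, boom above it. A vertical gripper on the handle strikes it; one that holds the straight part on the robot's side, fingers pointing forward and down, leaning 30 to 45 degrees from vertical back towards the robot, clears it.
- hook (a joint): How far the hook is pulled down from its empty position, in m (0 empty, stop at 0.045). Spring 200 N/m, lightly damped: the pail at rest pulls it down 10 to 27 mm, by its unknown weight. More than 0.034 is overload, and a hook speed over 0.10 m/s up or down is a jerk: so at letting go the hook should be within about 3 mm of where the weight alone would hold it. Lower no faster than 0.04 m/s.
- tin: Bystander: plain open steel tin without a handle, 92 mm wide, 85 mm tall; origin centre of underside. May stand where the pail could be, and the other way round.
- flask: Bystander: white steel-topped drinking flask, 68 mm wide, 210 mm tall; origin centre of underside.
- dropper: Bystander: small amber dropper bottle, 34 mm wide, 70 mm tall; origin centre of underside.
- brush: Bystander: brush lying on the table, along its x.
- caliper: Bystander: sliding caliper lying on the table, 200 mm long along its x.
- box_a: Bystander: open cardboard finds box, 140 x 110 x 55 mm; origin centre of underside.

How it is judged (in metres and radians):
On the way, in this order (a step that is already met when the one before it is completed fails the run):
1. the pail is lifted off the table, not yet on the hook (height (world z) of pail above 0.03 m and value of joint hook below 0.004 m), for 0.2 s.
2. the balance takes weight (hook more than 6 mm down) while the fingers still hold the pail, its handle in the hook (value of joint hook above 0.006 m and contact force between the fingers and pail above 1 N and distance between pail_grip and hook_seat below 0.03 m), for 0.2 s.
At the end, for the whole second after the job is handed in: The pail hangs in the hook by the middle of its handle (the handle's middle within 22 mm of the hook seat), level to 15 degrees, still (under 60 mm/s), more than 20 mm above the table, its weight on the balance (hook 8 to 30 mm below empty), released (distance between pail_grip and hook_seat below 0.022 m and angle between pail's own z axis and vertical below 0.26 rad and height (world z) of pail above 0.02 m and value of joint hook between 0.008 and 0.03 m and linear speed of pail below 0.06 m/s); the robot touches nothing.
It fails at once if the hook jerks: it moves up or down faster than 100 mm/s (velocity of joint hook above 0.1 m/s or velocity of joint hook below -0.1 m/s).
It fails at once if the hook is pulled more than 34 mm below its empty position (value of joint hook above 0.034 m).
It fails at once if the pail is tipped more than 40 degrees (angle between pail's own z axis and vertical above 0.7 rad).
It fails at once if another thing on the table is shifted by more than 30 mm (distance of any of tin, flask, dropper, brush, caliper, box_a from where it was at the start of the episode above 0.03 m).
It also fails if it takes over 58 s, if anything falls off the work surface, if the arm or the gripper's body presses on something with over 40 N, if the wrist force passes 120 N, or if a joint passes its speed limit or range.

## Working session

There is one attempt and no reset: what is moved stays moved. The work goes in short steps, Python scripts to look and compute and a shell command to move; the robot and the scene stay as the last step left them, time stands still between calls to the robot, and variables do not carry over. Pictures are saved under pics/ and viewed, at most 10 in all, crops included, and the job is handed in when it is done.

```bash
ls; mkdir -p pics; python3 - <<'E'
from rig import ctrl
import cv2,numpy as np
s=ctrl.sense();print(s)
ims=[]
for n in("scene","side"):
    im=ctrl.capture(n)[:,:,::-1];c=ctrl.calibration(n);print(n,c)
    np.save(f"pics/{n}0.npy",im);cv2.imwrite(f"pics/{n}0.png",cv2.resize(im,(800,600),interpolation=cv2.INTER_CUBIC))
E
```

```text
pics
rig.py
steer.py
{'time_s': 0.0, 'joints': array([-1.54539134e+00,  3.13441347e-01,  1.49846312e+00, -6.73586441e-06,
        1.33099634e+00, -2.23406586e-01]), 'dq': array([ 0.00019051, -0.00057806,  0.00053491,  0.00054417, -0.00067979,
       -0.0009844 ]), 'tau': array([-5.77589199e-04, -4.12261534e+01, -2.59743655e+01, -2.10795697e-04,
        4.15896939e-03,  1.10229581e-05]), 'eef_pos': array([ 129.2656118 , -508.79078365,  404.12955421]), 'ee_rot': array([-6.51199196e-04,  9.92271263e-01,  1.24085905e-01,  6.13935608e-05]), 'force': array([ 0.52897109, -0.53120017,  1.10296054]), 'wrist_torque': array([-0.04841526, -0.01669223, -0.00622036]), 'grip_force': 0.0, 'grip_width': 1.0009486224466728}
scene {'fx': 357.0546408847015, 'fy': 357.0546408847015, 'cx': 256.6696557000398, 'cy': 193.24652346012562, 'position': array([ 915.09398394, -609.05307757,  738.97334845]), 'attitude': array([-0.43215574,  0.85843995,  0.2409725 , -0.13510931])}
side {'fx': 486.24358282564685, 'fy': 486.24358282564685, 'cx': 251.91932228294303, 'cy': 190.27762040446967, 'position': array([-106.24123892,  879.70551707, 1010.24605945]), 'attitude': array([ 0.13428369, -0.2797425 ,  0.85683907, -0.41175093])}
```

View pics/scene0.png

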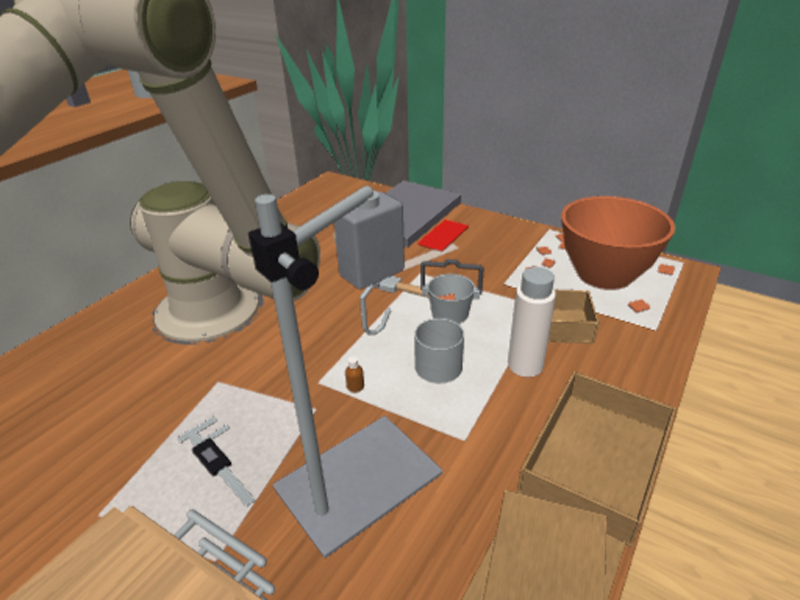

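View pics/side0.png

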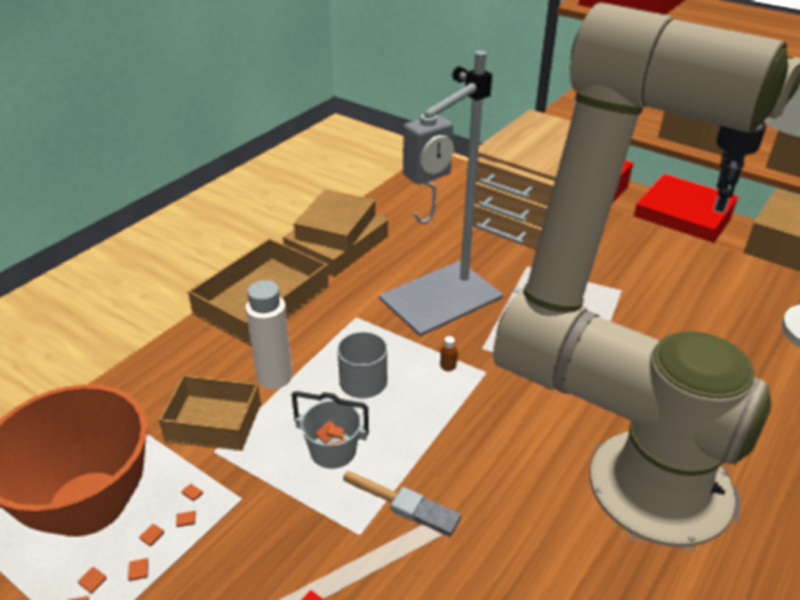

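The scene view shows the pail handle around (423–482, 264) with the hook at (375, 325). In the side view the handle runs (294,393)–(367,405), the hook is at (425,220) and the housing at (428,150). Next I'll zoom in for precise pixels.

```bash
python3 - <<'E'
import cv2,numpy as np
def t(n,x,y,w=80):
    im=np.load(f"pics/{n}0.npy")[y:y+60,x:x+80]
    o=cv2.resize(im,(400,300),interpolation=cv2.INTER_CUBIC)
    for k in range(0,80,10):
        cv2.putText(o,str(x+k),(k*5,8),0,.3,(0,0,255),1);cv2.line(o,(k*5,0),(k*5,300),(0,255,255) ,1) if 0 else None
        for j in range(0,60,10): cv2.circle(o,(k*5,j*5),1,(0,255,255),-1)
    for j in range(0,60,10): cv2.putText(o,str(y+j),(0,j*5+8),0,.3,(0,0,255),1)
    return o
cv2.imwrite("pics/crop1.png",np.vstack([np.hstack([t("scene",255,155),t("side",175,240)]),np.hstack([t("scene",205,160),t("side",235,90)])]))
E
```

```text
(no output)
```

View pics/crop1.png

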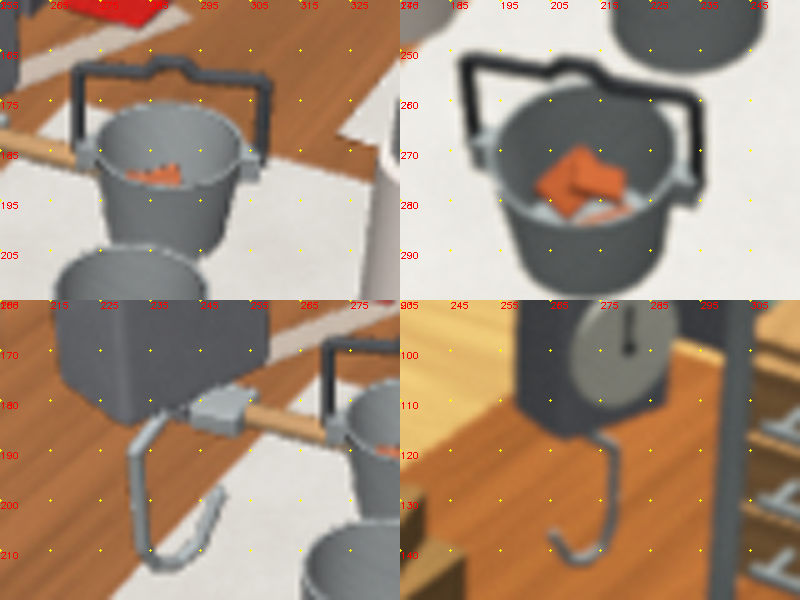

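The zoom gives clear pixels for the handle corners and kink, the hook's tip, bottom and shank bend, and the housing's underside corners. I'll fit the pail and stand poses to them.

```bash
cat > h.py <<'E'
import numpy as np
from scipy.spatial.transform import Rotation as R
def q(w): return R.from_quat([w[1],w[2],w[3],w[0]])
def proj(c,P):
    p=q(c["attitude"]).inv().apply(np.atleast_2d(P)-c["position"])
    return np.c_[c["fx"]*p[:,0]/p[:,2]+c["cx"],c["fy"]*p[:,1]/p[:,2]+c["cy"]]
def place(P,x,y,z,yaw): return R.from_euler('z',yaw).apply(P)+[x,y,z]
E
cat > fit.py <<'E'
from rig import ctrl
from h import *
from scipy.optimize import least_squares
C={n:ctrl.calibration(n) for n in("scene","side")}
cr=lambda a:np.array(a,float)-.4
big=lambda a:(np.array(a,float)+.5)/1.5625-.5
# pail: corner, mid, corner
A=cr([[270.6,169],[289,167.6],[307.8,171.4]]);B=cr([[188.6,252.4],[209.6,253.4],[234.2,259.4]])
best=None
for sg in(1,-1):
    M=np.array([[-60,0,125],[0,0,134],[60,0,125.]])
    f=lambda v:np.r_[(proj(C["scene"],place(M,v[0],v[1],v[2],v[3]))-A).ravel(),(proj(C["side"],place(M[::sg],v[0],v[1],v[2],v[3]))-B).ravel()]
    for y0 in(-2,-.5,1,2.5):
        r=least_squares(f,[450,0,0,y0])
        if best is None or r.cost<best.cost: best=r
print("pail",best.x.round(3),best.fun.round(1))
H=np.array([[0,24,17],[0,0,-8.5],[0,-18,60],[0,0,76]])
hs=cr([[248.8,198],[238,213],[232,191],[242,182]]);hd=cr([[265.2,136.6],[271,142],[277.6,121],[273,116.4]])
U=np.array([[a,b,90.] for a in(-25,25) for b in(-38,38)])
us=cr([[217,175],[231,184.8],[258.6,171.6]]);ud=cr([[258,111],[268,117.4],[288.4,111]])
K=np.array([[a,b,12.] for a in(-40,110) for b in(-185,35)])
ks=big([[275,488],[385,418],[441,472],[328,552]]);kd=big([[381,297],[455,262],[502,296],[420,333]])
def near(P,Q):
    d=np.linalg.norm(P[:,None]-Q[None],axis=2);return P[d.argmin(0)]-Q
def g(v):
    o=[]
    for n,h,u,k in(("scene",hs,us,ks),("side",hd,ud,kd)):
        o+=[(proj(C[n],place(H,*v))[:3]-h[:3]).ravel(),near(proj(C[n],place(U,*v)),u).ravel(),near(proj(C[n],place(K,v[0],v[1],0,v[3])),k).ravel()]
    return np.concatenate(o)
r=min((least_squares(g,[x,y,220,w],loss="soft_l1") for w in(-.6,-.2,.2,.6) for x in(450,550) for y in(-250,-350)),key=lambda r:r.cost)
print("stand",r.x.round(3),r.cost,r.fun.round(1))
E
python3 fit.py
```

```text
pail [ 4.76971e+02  2.56832e+02 -1.49700e+00  4.17000e-01] [-0.1  0.1  0.3  0.1  0.3 -0.2 -0.7 -0.2  1.1 -0.  -0.   0.3]
stand [ 5.48238e+02 -1.13254e+02  2.50693e+02 -3.09000e-01] 25.839377427500636 [-0.1 -0.3  2.8 -1.7  0.3 -1.8 -0.9  0.8 -0.2  1.4  1.7  0.4 -1.5 -1.9
 -0.5 -2.8  2.  -3.  -0.2  2.2  0.4 -0.   1.1 -0.6  0.1 -2.1 -1.4  0.8
 -0.4  1.8  1.  -0.  -2.7 -1.3  1.3 -1.9  0.3 -2.3  0.2 -0. ]
```

```bash
cat >> fit.py <<'E'
print("----")
def tri(a,b):
    f=lambda P:np.r_[proj(C["scene"],P)[0]-a,proj(C["side"],P)[0]-b]
    r=least_squares(f,[500,-150,200.]);return r.x.round(1),r.fun.round(1)
for nm,a,b in zip(("tip","bot","bend"),hs,hd):print(nm,*tri(a,b))
def plane(n,u,z):
    f=lambda p:proj(C[n],[p[0],p[1],z])[0]-u
    return least_squares(f,[500,-200.]).x
for n,k in(("scene",ks),("side",kd)):
    P=np.array([plane(n,u,12) for u in k]);print(n,P.round(0).tolist(),[np.linalg.norm(P[i]-P[i-1]).round() for i in range(4)])
for n,k in(("scene",us),("side",ud)):
    P=np.array([plane(n,u,r.x[2]+90) for u in k]);print(n,P.round(0).tolist())
E
python3 fit.py | sed -n '/----/,$p'
```

```text
----
tip [556.3 -90.5 267.2] [ 0.2 -0.   0.3  0. ]
bot [ 547.  -116.5  239.1] [ 1.6 -0.   2.  -0. ]
bend [ 541.3 -129.3  304.9] [ 0.2  0.   0.3 -0. ]
scene [[461.0, -280.0], [528.0, -75.0], [664.0, -123.0], [594.0, -319.0]] [np.float64(139.0), np.float64(215.0), np.float64(144.0), np.float64(207.0)]
side [[653.0, -113.0], [594.0, -311.0], [449.0, -266.0], [521.0, -67.0]] [np.float64(139.0), np.float64(206.0), np.float64(152.0), np.float64(212.0)]
scene [[513.0, -139.0], [558.0, -153.0], [580.0, -85.0]]
side [[583.0, -90.0], [541.0, -78.0], [515.0, -140.0]]
```

```bash
cat >> h.py <<'E'
def toolR(yaw,lean):
    x=np.array([np.cos(yaw),np.sin(yaw),0]);z=np.array([0,0,1.]);y=np.cross(z,x)
    c,s=np.cos(lean),np.sin(lean)
    return R.from_matrix(np.c_[c*x+s*z,-y,s*x-c*z])
def rel(s,pos,Rt,note=""):
    R0=q(s["ee_rot"]);d=R0.inv().apply(np.array(pos)-s["eef_pos"]);w=(R0.inv()*Rt).as_rotvec()
    print(note,"d",d.round(1),"|d|",np.linalg.norm(d).round(),"rv",w.round(3))
def tcp(g,Rt,d=155): return np.array(g)-d*Rt.as_matrix()[:,2]
LEAN=np.radians(40); PY=.417; PAIL=np.array([477,257,0.]); SY=-.33; SEAT=np.array([548,-113,249.])
def bar(p,yaw): return np.array(p)+[-38*np.cos(yaw),-38*np.sin(yaw),-9]   # p = grip point
E
python3 - <<'E'
from rig import ctrl
from h import *
from scipy.optimize import least_squares
C={n:ctrl.calibration(n) for n in("scene","side")}
big=lambda a:(np.array(a,float)+.5)/1.5625-.5
for nm,z,a,b in(("flask top",210,(538,273),(264,288)),("tin",85,(439,334),(363,347)),("drop",70,(353,362),(449,341))):
    for n,u in(("scene",a),("side",b)):
        print(nm,n,least_squares(lambda p:proj(C[n],[p[0],p[1],z])[0]-big(u),[500,0]).x.round())
s=ctrl.sense()
Rt=toolR(PY,LEAN);g=bar(PAIL+[0,0,134],PY);print("grip",g)
rel(s,(330,-150,420),toolR(0,.3),"w1");print("pre",tcp(g,Rt,215),"grasp",tcp(g,Rt))
Rs=toolR(SY,LEAN);print("hang tcp",tcp(bar(SEAT,SY),Rs))
E
```

```text
flask top scene [678. 188.]
flask top side [679. 182.]
tin scene [540.  92.]
tin side [536.  94.]
drop scene [437. -37.]
drop side [429. -25.]
grip [442.25629178 241.60926449 125.        ]
w1 d [ 282.9 -298.3  -15.4] |d| 411.0 rv [-0.038  0.298  0.247]
pre [315.89951788 185.63585847 289.69955527] grasp [351.16187339 201.25634387 243.73688868]
hang tcp [417.79422496 -68.40128415 358.73688868]
```

```bash
echo '[[[283,-298,-15],[-0.04,0.3,0.25]],[[283,-298,-15],[-0.04,0.3,0.25]],[[283,-298,-15],[-0.04,0.3,0.25]],[[283,-298,-15],[-0.04,0.3,0.25]],[[283,-298,-15],[-0.04,0.3,0.25]],[[283,-298,-15],[-0.04,0.3,0.25]],[[283,-298,-15],[-0.04,0.3,0.25]],[[283,-298,-15],[-0.04,0.3,0.25]]]' | python3 steer.py 1.0 100; python3 - <<'E'
from rig import ctrl
from h import *
s=ctrl.sense();Rt=toolR(PY,LEAN);g=bar(PAIL+[0,0,134],PY)
print(s["joints"]);rel(s,tcp(g,Rt,215),Rt,"pre")
E
```

```text
time_s: 0.9
eef_pos: [325.0, -158.2, 419.4]
ee_rot: [0.001, 0.989, -0.002, 0.151]
force: [1.0, -0.6, 0.2]
grip_width: 1.001
grip_force: 0.0
[-0.83330621 -0.12656533  1.95531957  0.24534364  1.11576923  0.65493062]
pre d [ -48.4 -344.   120. ] |d| 368.0 rv [ 0.205  0.39  -0.371]
```

```bash
echo '[[[-48,-344,120],[0.205,0.39,-0.371]],[[-48,-344,120],[0.205,0.39,-0.371]],[[-48,-344,120],[0.205,0.39,-0.371]],[[-48,-344,120],[0.205,0.39,-0.371]],[[-48,-344,120],[0.205,0.39,-0.371]],[[-48,-344,120],[0.205,0.39,-0.371]],[[-48,-344,120],[0.205,0.39,-0.371]],[[-48,-344,120],[0.205,0.39,-0.371]]]' | python3 steer.py; python3 - <<'E'
from rig import ctrl
from h import *
import cv2
s=ctrl.sense();Rt=toolR(PY,LEAN);g=bar(PAIL+[0,0,134],PY)
print(s["joints"]);rel(s,tcp(g,Rt,215),Rt,"pre");rel(s,tcp(g,Rt),Rt,"grasp")
im=ctrl.capture("wrist")[:,:,::-1].copy();c=ctrl.calibration("wrist")
for u in proj(c,place(np.array([[-60,0,125],[-38,0,125],[0,0,134],[60,0,125.]]),*PAIL,PY)):cv2.circle(im,tuple(u.round().astype(int)),2,(0,255,0),-1)
cv2.imwrite("pics/w1.png",im)
E
```

```text
time_s: 1.7
eef_pos: [314.5, 186.3, 288.5]
ee_rot: [-0.072, 0.919, 0.196, 0.333]
force: [0.1, -0.8, 0.1]
grip_width: 1.004
grip_force: 0.0
[0.17324721 0.03390644 2.24644134 0.72798127 0.23981628 0.6659147 ]
pre d [ 1.5  1.1 -0.2] |d| 2.0 rv [-0.003  0.002  0.003]
grasp d [ 1.6  1.3 59.8] |d| 60.0 rv [-0.003  0.002  0.003]
```

View pics/w1.png

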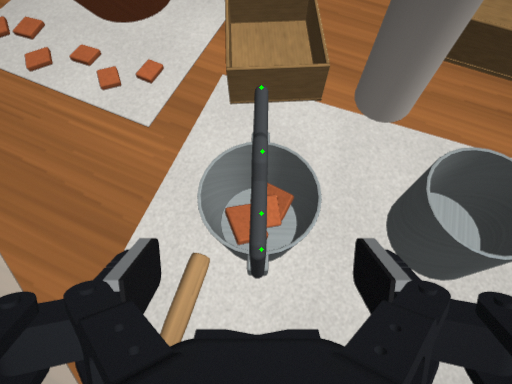

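The projected handle points (green, 261,88 to 261,250) lie on the bar, centred between the fingers. I'll advance and grip.

```bash
echo '[[[1,1,20],[0,0,0]],[[1.5,1,40],[0,0,0]],[[1.5,1,54],[0,0,0]],[[1.5,1,60],[0,0,0]],[[1.5,1,60],[0,0,0]],[[1.5,1,60],[0,0,0]]]' | python3 steer.py && echo '[[[0,0,0],[0,0,0]],[[0,0,0],[0,0,0]],[[0,0,0],[0,0,0]],[[0,0,0],[0,0,0]],[[0,0,0],[0,0,0]],[[0,0,0],[0,0,0]],[[0,0,0],[0,0,0]]]' | python3 steer.py 0.0 110; python3 - <<'E'
from rig import ctrl
from h import *
s=ctrl.sense();print(s["joints"]);print(q(s["ee_rot"]).inv().apply([0,0,1]))
E
```

```text
time_s: 2.35
eef_pos: [352.2, 198.8, 244.8]
ee_rot: [-0.071, 0.919, 0.195, 0.334]
force: [0.4, 0.4, 0.7]
grip_width: 1.003
grip_force: 0.0
time_s: 3.05
eef_pos: [352.3, 198.9, 244.8]
ee_rot: [-0.071, 0.919, 0.195, 0.334]
force: [-1.1, 0.8, 1.6]
grip_width: 0.081
grip_force: 107.4
[0.1916505  0.22088032 2.18968015 1.26373967 0.15198656 0.13599462]
[ 6.42296906e-01 -3.29339154e-04 -7.66455854e-01]
```

```bash
echo '[[[6,0,-8],[0,0,0]],[[13,0,-15],[0,0,0]],[[26,0,-31],[0,0,0]],[[39,0,-46],[0,0,0]],[[45,0,-54],[0,0,0]],[[45,0,-54],[0,0,0]],[[45,0,-54],[0,0,0]],[[45,0,-54],[0,0,0]]]' | python3 steer.py; python3 - <<'E'
from rig import ctrl
from h import *
import cv2
F=[];
a=ctrl.capture("scene");F.append(ctrl.sense()["force"]);b=ctrl.capture("side");s=ctrl.sense();F.append(s["force"])
print(F,s["wrist_torque"],s["joints"])
o=np.hstack([cv2.resize(a[120:210,250:330],(400,450)),cv2.resize(b[220:310,170:250],(400,450))])
cv2.imwrite("pics/l1.png",o[:,:,::-1])
E
```

```text
time_s: 3.85
eef_pos: [352.0, 198.7, 314.1]
ee_rot: [-0.071, 0.92, 0.195, 0.333]
force: [0.1, 0.5, -2.8]
grip_width: 0.075
grip_force: 107.5
[array([-0.20116507,  1.16950602, -2.99844892]), array([ 0.61137704, -0.21854376, -3.17946117])] [-0.25934895  0.52780462 -0.00447294] [0.19135607 0.07026104 2.11797376 0.50007997 0.30589165 0.91591337]
```

View pics/l1.png

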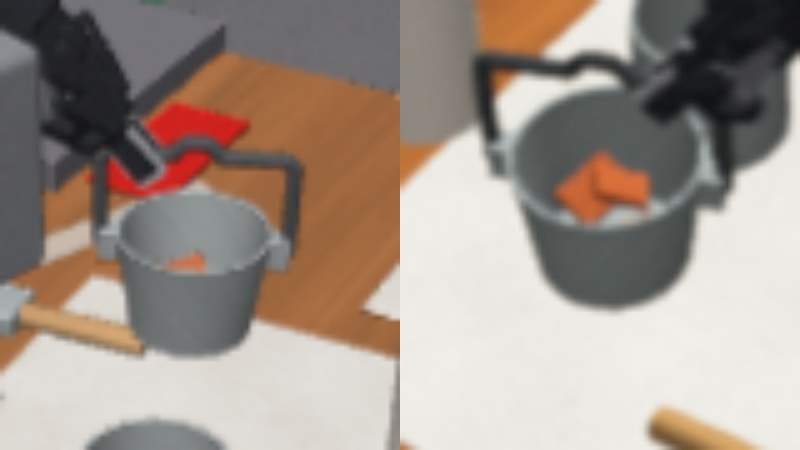

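The pail hangs level in the grip, clear of the table, and weighs about 3.8 N. I'll lift it higher, then compute the move to the hook entry.

```bash
echo '[[[13,0,-15],[0,0,0]],[[32,0,-38],[0,0,0]],[[51,0,-61],[0,0,0]],[[60,0,-72],[0,0,0]],[[60,0,-72],[0,0,0]]]' | python3 steer.py; python3 - <<'E'
from rig import ctrl
from h import *
s=ctrl.sense()
y=np.array([-np.sin(SY),np.cos(SY),0])
Rm=toolR(.05,LEAN);rel(s,tcp(bar([530,110,300],.05),Rm),Rm,"mid")
Rs=toolR(SY,LEAN);e=tcp(bar(SEAT+85*y+[0,0,41],SY),Rs);print(e);rel(s,e,Rs,"entry")
E
```

```text
time_s: 4.45
eef_pos: [352.1, 198.7, 410.1]
ee_rot: [-0.071, 0.919, 0.195, 0.336]
force: [0.3, -0.9, -4.1]
grip_width: 0.084
grip_force: 107.5
mid d [ -1.7 103.7  -0.9] |d| 104.0 rv [-0.237 -0.003  0.282]
[445.33788238  12.01231505 399.73688868]
entry d [  0.5 208.4  14. ] |d| 209.0 rv [-0.481 -0.003  0.573]
```

```bash
echo '[[[0,13,0],[-0.03,0,0.036]],[[0,39,1],[-0.09,0,0.107]],[[0,65,2],[-0.15,0,0.18]],[[0,91,4],[-0.21,0,0.25]],[[0,117,6],[-0.27,0,0.322]],[[0,143,8],[-0.33,0,0.393]],[[0,169,10],[-0.39,0,0.465]],[[0,188,12],[-0.435,0,0.518]]]' | python3 steer.py && echo '[[[0,13,2],[-0.03,0,0.04]],[[0,20,2],[-0.046,0,0.055]],[[0,20,2],[-0.046,0,0.055]],[[0,20,2],[-0.046,0,0.055]],[[0,20,2],[-0.046,0,0.055]]]' | python3 steer.py; python3 - <<'E'
from rig import ctrl
from h import *
import cv2
s=ctrl.sense()
y=np.array([-np.sin(SY),np.cos(SY),0])
Rs=toolR(SY,LEAN);e=tcp(bar(SEAT+85*y+[0,0,41],SY),Rs);rel(s,e,Rs,"err")
def t(n,x,y):
    im=np.ascontiguousarray(ctrl.capture(n)[:,:,::-1]);np.save(f"pics/{n}1.npy",im)
    o=cv2.resize(im[y:y+120,x:x+80],(400,600),interpolation=cv2.INTER_CUBIC)
    for k in range(0,80,10):
        cv2.putText(o,str(x+k),(k*5,8),0,.3,(0,0,255),1)
        for j in range(0,120,10): cv2.circle(o,(k*5,j*5),1,(0,255,255),-1)
    for j in range(0,120,10): cv2.putText(o,str(y+j),(0,j*5+8),0,.3,(0,0,255),1)
    return o
a=t("scene",215,130);b=t("side",225,85)
print(ctrl.sense()["eef_pos"],ctrl.sense()["ee_rot"],ctrl.sense()["joints"])
cv2.imwrite("pics/e1.png",np.hstack([a,b]))
E
```

```text
time_s: 5.25
eef_pos: [435.7, 28.7, 397.7]
ee_rot: [0.045, 0.932, -0.123, 0.337]
force: [-0.6, 0.4, -1.8]
grip_width: 0.081
grip_force: 107.7
time_s: 5.75
eef_pos: [431.3, 10.7, 397.9]
ee_rot: [0.056, 0.927, -0.154, 0.337]
force: [-0.5, 0.4, -3.8]
grip_width: 0.079
grip_force: 107.6
err d [11.  -5.7  6.8] |d| 14.0 rv [-0.     0.001  0.001]
[431.37475594  10.67265961 397.99539097] [ 0.05617159  0.92708677 -0.15398412  0.33711091] [-0.23638064  0.01739146  1.92134985 -0.12278552  0.51063796  1.74913649]
```

View pics/e1.png

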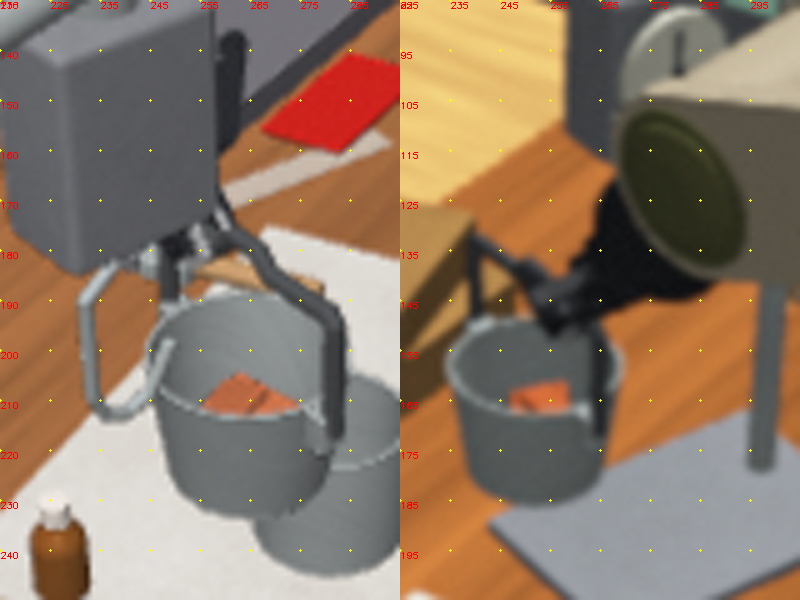

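The scene view shows the handle beside the hook at the right height, with the far handle corner at about (282,193). In the side view that corner is at about (240,133). The arm hides the hook there. I'll compare these with the model's prediction.

```bash
python3 - <<'E'
from rig import ctrl
from h import *
from scipy.optimize import least_squares
s=ctrl.sense();C={n:ctrl.calibration(n) for n in("scene","side")}
Rw=q(s["ee_rot"]);b=s["eef_pos"]+155*Rw.as_matrix()[:,2]
tx=Rw.as_matrix()[:,0];yaw=np.arctan2(tx[1],tx[0]);print("yaw",yaw)
grip=b+[38*np.cos(yaw),38*np.sin(yaw),9];print("grip",grip)
M=np.array([[-60,0,-9],[0,0,0],[60,0,-9],[0,0,-134]])
for n in C:print(n,proj(C[n],place(M,*grip,yaw)).round(1).tolist())
# far corner triangulated
r=least_squares(lambda P:np.r_[proj(C["scene"],P)[0]-[281.6,193.2],proj(C["side"],P)[0]-[239.6,133]],[600,-40,280.]);
print("far corner meas",r.x.round(1),r.fun.round(1),"pred",place(M[2],*grip,yaw))
y=np.array([-np.sin(SY),np.cos(SY),0]);x=np.array([np.cos(SY),np.sin(SY),0]);print("hook-frame",(grip-SEAT)@x,(grip-SEAT)@y,grip[2]-SEAT[2])
E
```

```text
yaw -0.32902633959300154
grip [561.53961099 -33.84152179 288.2030839 ]
scene [[247.7, 170.6], [263.8, 178.0], [281.6, 192.9], [264.5, 222.7]]
side [[264.6, 150.8], [251.8, 138.0], [239.6, 131.4], [251.8, 177.0]]
far corner meas [616.6 -50.3 275.9] [-0.1  0.  -0.1 -0. ] pred [618.32105517 -53.22882685 279.2030839 ]
hook-frame -12.84170769036596 79.27468878678054 39.2030838971973
```

```bash
echo '[[[4,3,2],[0,0,0]],[[8,10,5],[0,0,0]],[[11.5,20,7],[0,0,0]],[[11.5,30,7],[0,0,0]],[[11.5,40,7],[0,0,0]],[[11.5,50,7],[0,0,0]],[[11.5,60,7],[0,0,0]],[[11.5,68,7],[0,0,0]]]' | python3 steer.py && echo '[[[0,6,0],[0,0,0]],[[0,11,0],[0,0,0]],[[0,11,0],[0,0,0]],[[0,11,0],[0,0,0]]]' | python3 steer.py; python3 - <<'E'
from rig import ctrl
from h import *
import cv2
s=ctrl.sense();print(s["force"])
Rw=q(s["ee_rot"]);b=s["eef_pos"]+155*Rw.as_matrix()[:,2]
tx=Rw.as_matrix()[:,0];yaw=np.arctan2(tx[1],tx[0])
grip=b+[38*np.cos(yaw),38*np.sin(yaw),9]
y=np.array([-np.sin(SY),np.cos(SY),0]);x=np.array([np.cos(SY),np.sin(SY),0]);print("hook-frame",yaw,(grip-SEAT)@x,(grip-SEAT)@y,grip[2]-SEAT[2])
def t(n,x,y):
    im=np.ascontiguousarray(ctrl.capture(n)[:,:,::-1])
    o=cv2.resize(im[y:y+120,x:x+80],(400,600),interpolation=cv2.INTER_CUBIC)
    for k in range(0,80,10):
        cv2.putText(o,str(x+k),(k*5,8),0,.3,(0,0,255),1)
    for j in range(0,120,10): cv2.putText(o,str(y+j),(0,j*5+8),0,.3,(0,0,255),1)
    C=ctrl.calibration(n)
    for u in proj(C,place(np.array([[0,0,0],[60,0,-9.]]),*grip,yaw)):print(n,u)
    return o
cv2.imwrite("pics/e2.png",np.hstack([t("scene",195,140),t("side",225,85)]))
E
```

```text
time_s: 6.65
eef_pos: [422.0, -59.0, 400.2]
ee_rot: [0.056, 0.927, -0.154, 0.337]
force: [0.2, -0.2, -1.1]
grip_width: 0.08
grip_force: 107.6
time_s: 7.05
eef_pos: [418.5, -68.8, 400.1]
ee_rot: [0.056, 0.927, -0.154, 0.337]
force: [-0.6, -0.1, -2.0]
grip_width: 0.08
grip_force: 107.6
[-0.62116759 -0.076588   -2.00626074]
hook-frame -0.3300572416481001 0.6979345095896575 -0.2368637960060276 41.30229757452241
scene [239.31209275 193.40983127]
scene [257.14754836 210.0986236 ]
side [272.05035188 126.61050776]
side [259.67426637 120.47018705]
```

View pics/e2.png

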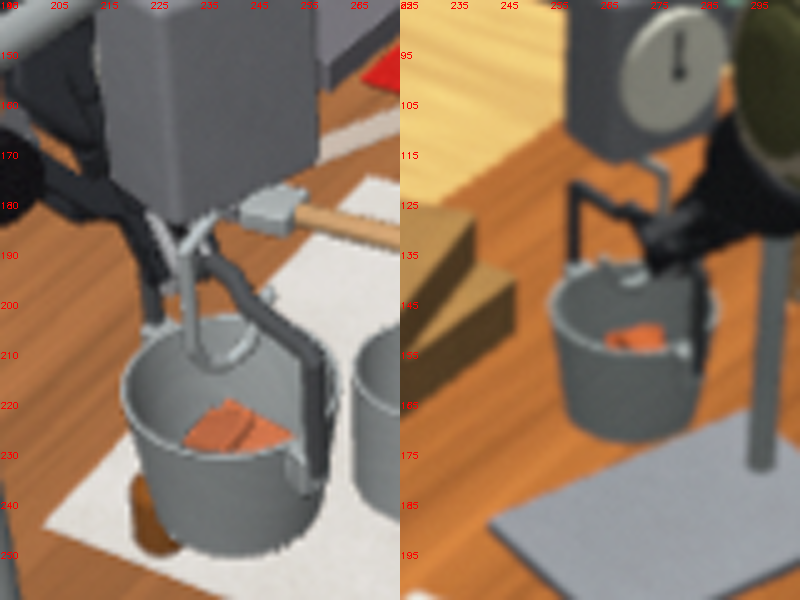

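The kink sits over the hook opening between shank and tip, with its centre projected at (239,193) on the bar. I'll lower slowly.

```bash
echo '[[[-2.2,0,2.7],[0,0,0]],[[-4.5,0,5.4],[0,0,0]],[[-6.7,0,8],[0,0,0]],[[-9,0,10.7],[0,0,0]],[[-11.2,0,13.4],[0,0,0]],[[-13.5,0,16],[0,0,0]],[[-15.7,0,18.8],[0,0,0]],[[-18,0,21.4],[0,0,0]]]' | python3 steer.py && echo '[[[-1.6,0,1.9],[0,0,0]],[[-3.2,0,3.8],[0,0,0]],[[-4.8,0,5.7],[0,0,0]],[[-4.8,0,5.7],[0,0,0]],[[-4.8,0,5.7],[0,0,0]],[[-4.8,0,5.7],[0,0,0]]]' | python3 steer.py;  python3 - <<'E'
from rig import ctrl
F=[]
for i in range(6):ctrl.capture("scene");s=ctrl.sense();F.append(s["force"])
import numpy as np
print(np.mean(F,0),np.std(F,0),s["eef_pos"])
E
```

```text
time_s: 7.95
eef_pos: [418.3, -68.8, 371.8]
ee_rot: [0.056, 0.927, -0.154, 0.337]
force: [-0.0, 0.5, -1.2]
grip_width: 0.08
grip_force: 107.6
time_s: 8.55
eef_pos: [418.4, -68.8, 364.8]
ee_rot: [0.056, 0.927, -0.154, 0.337]
force: [-0.5, -0.1, -2.8]
grip_width: 0.08
grip_force: 107.6
[ 0.03397104 -0.15680766 -2.73691391] [0.54202495 0.53259577 0.40437205] [418.32260303 -68.77652734 364.65850163]
```

```bash
cat > m.py <<'E'
from rig import ctrl
import numpy as np
F=[]
for i in range(6):ctrl.capture("scene");s=ctrl.sense();F.append(np.r_[s["force"],s["wrist_torque"]])
print("MEAN",np.mean(F,0).round(2),s["eef_pos"].round(1),s["time_s"])
E
D='python3 m.py'
echo '[[[-1.3,0,1.5],[0,0,0]],[[-2.6,0,3.1],[0,0,0]],[[-3.9,0,4.6],[0,0,0]],[[-3.9,0,4.6],[0,0,0]],[[-3.9,0,4.6],[0,0,0]]]' | python3 steer.py >/dev/null; $D
echo '[[[-1.3,0,1.5],[0,0,0]],[[-2.6,0,3.1],[0,0,0]],[[-3.9,0,4.6],[0,0,0]],[[-3.9,0,4.6],[0,0,0]],[[-3.9,0,4.6],[0,0,0]]]' | python3 steer.py >/dev/null; $D
echo '[[[-1.3,0,1.5],[0,0,0]],[[-2.6,0,3.1],[0,0,0]],[[-3.9,0,4.6],[0,0,0]],[[-3.9,0,4.6],[0,0,0]],[[-3.9,0,4.6],[0,0,0]]]' | python3 steer.py >/dev/null; $D
```

```text
MEAN [-0.21 -0.22 -2.39  0.17  0.56 -0.03] [418.3 -68.8 358.7] 9.65
MEAN [-0.07 -0.39 -0.94  0.1   0.42 -0.08] [418.3 -68.8 352.6] 10.45
MEAN [ 0.19 -0.72  0.34  0.01  0.25 -0.1 ] [418.2 -68.8 346.6] 11.25
```

```bash
sed -i 's/range(6)/range(20)/' m.py
echo '[[[0,1,0],[0,0,0]],[[0,2,0],[0,0,0]],[[0,2.5,0],[0,0,0]],[[0,2.5,0],[0,0,0]],[[0,2.5,0],[0,0,0]]]' | python3 steer.py >/dev/null; python3 m.py; python3 - <<'E'
from rig import ctrl
import cv2,numpy as np
a=ctrl.capture("scene")[140:260,195:275,::-1];b=ctrl.capture("side")[85:205,225:305,::-1]
cv2.imwrite("pics/e3.png",cv2.resize(np.hstack([a,b]),(800,600),interpolation=cv2.INTER_CUBIC))
E
```

```text
MEAN [-0.53  1.47  0.33  0.27  0.3   0.19] [417.4 -71.1 346.5] 12.75
```

View pics/e3.png

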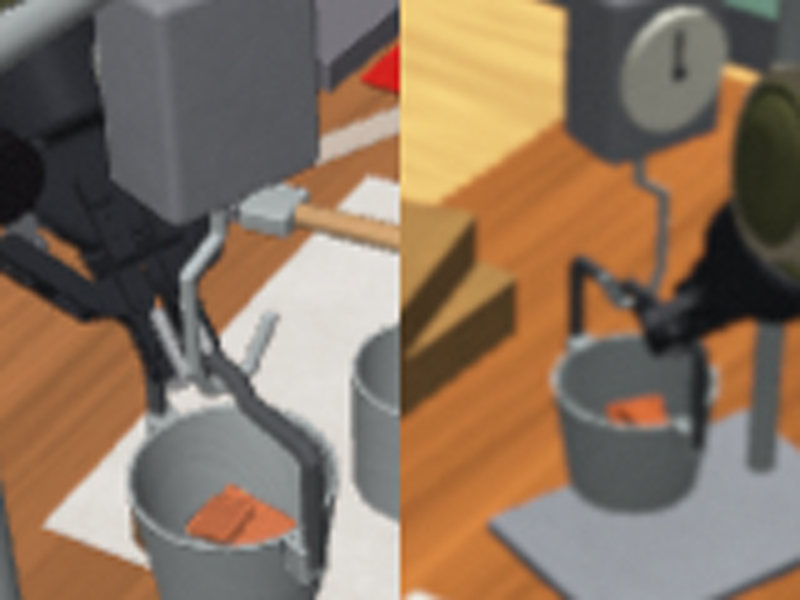

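The kink is seated in the hook and the spring is extended, with the tip visible at (270,320). The sideways force overshot, so I'll move 1.6 mm back.

```bash

echo '[[[0,-0.8,0],[0,0,0]],[[0,-1.6,0],[0,0,0]],[[0,-1.6,0],[0,0,0]],[[0,-1.6,0],[0,0,0]],[[0,-1.6,0],[0,0,0]]]' | python3 steer.py - 40 >/dev/null; python3 m.py
```

```text
MEAN [-0.29 -0.64  0.27  0.01  0.27 -0.1 ] [417.9 -69.6 346.5] 14.35
```

```bash

echo '[[[0,0.7,0],[0,0,0]],[[0,0.7,0],[0,0,0]],[[0,0.7,0],[0,0,0]],[[0,0.7,0],[0,0,0]]]' | python3 steer.py - 20 && echo '[[[0,0,0],[0,0,0]],[[0,0,0],[0,0,0]],[[0,0,0],[0,0,0]],[[0,0,0],[0,0,0]],[[0,0,0],[0,0,0]],[[0,0,0],[0,0,0]]]' | python3 steer.py 0.45; sed -i 's/range(20)/range(10)/' m.py; python3 m.py; python3 - <<'E'
from rig import ctrl
import cv2,numpy as np
a=ctrl.capture("scene")[140:260,195:275,::-1];b=ctrl.capture("side")[85:205,225:305,::-1]
cv2.imwrite("pics/e4.png",cv2.resize(np.hstack([a,b]),(800,600),interpolation=cv2.INTER_CUBIC))
E
```

```text
time_s: 14.75
eef_pos: [417.7, -70.2, 346.5]
ee_rot: [0.056, 0.927, -0.154, 0.337]
force: [0.5, 0.7, 0.2]
grip_width: 0.077
grip_force: 107.8
time_s: 15.35
eef_pos: [417.7, -70.3, 346.5]
ee_rot: [0.056, 0.927, -0.154, 0.337]
force: [-0.3, -0.0, 0.0]
grip_width: 0.452
grip_force: 0.0
MEAN [ 0.1  -0.07  0.02  0.11  0.3  -0.01] [417.7 -70.3 346.5] 15.85
```

View pics/e4.png

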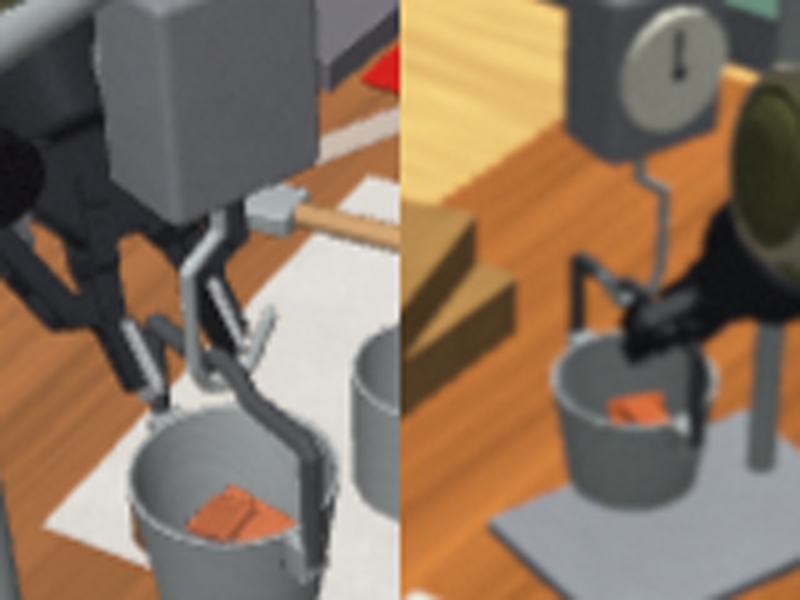

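The pail hangs free and level between the open fingers, in the same place as before release. Now I'll retreat.

```bash
echo '[[[0,0,-5],[0,0,0]],[[0,0,-15],[0,0,0]],[[0,0,-30],[0,0,0]],[[0,0,-50],[0,0,0]],[[0,0,-75],[0,0,0]],[[0,0,-100],[0,0,0]],[[0,0,-115],[0,0,0]],[[0,0,-120],[0,0,0]]]' | python3 steer.py && for i in 1 2 3; do echo '[[[0,0,0],[0,0,0]],[[0,0,0],[0,0,0]],[[0,0,0],[0,0,0]],[[0,0,0],[0,0,0]],[[0,0,0],[0,0,0]],[[0,0,0],[0,0,0]],[[0,0,0],[0,0,0]],[[0,0,0],[0,0,0]]]' | python3 steer.py >/dev/null; done; python3 - <<'E'
from rig import ctrl
import cv2,numpy as np
A=[ctrl.capture("side") for i in range(6)];print([np.abs(a.astype(int)-A[0]).mean().round(2) for a in A])
a=ctrl.capture("scene")[140:260,195:275,::-1];b=A[-1][85:205,225:305,::-1]
cv2.imwrite("pics/e5.png",cv2.resize(np.hstack([a,b]),(800,600),interpolation=cv2.INTER_CUBIC));print(ctrl.sense()["time_s"],ctrl.sense()["eef_pos"])
E
```

```text
time_s: 16.75
eef_pos: [343.8, -44.7, 440.2]
ee_rot: [0.057, 0.926, -0.154, 0.339]
force: [0.4, 0.2, -0.3]
grip_width: 0.448
grip_force: 0.0
[np.float64(0.0), np.float64(0.69), np.float64(0.69), np.float64(0.69), np.float64(0.69), np.float64(0.69)]
19.5 [344.80202106 -45.21086072 438.49685117]
```

View pics/e5.png

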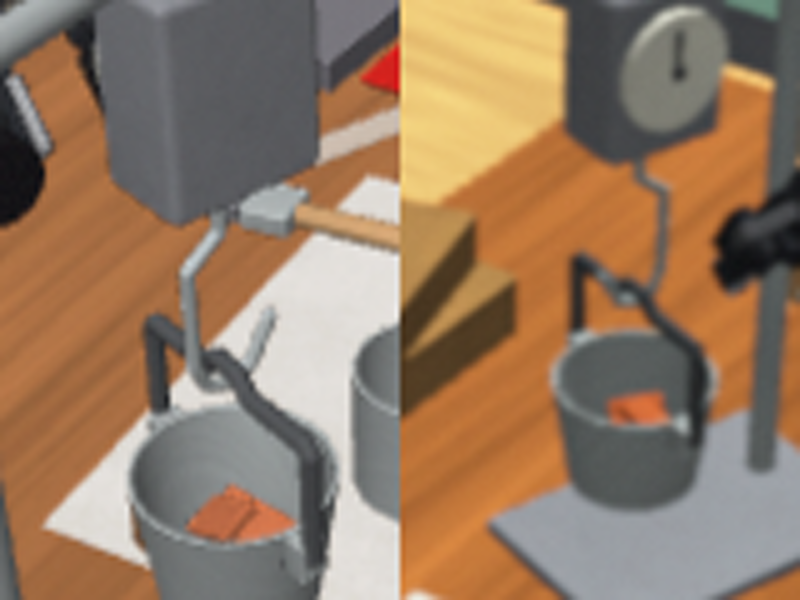

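The pail hangs level and still by its kink, and the gripper is clear, so I'm handing in.

```bash
python3 -c "
from rig import ctrl
print(ctrl.finish_job())"
```

```text
the job is handed in; nothing more can be done
None
```

The pail hangs still and level by the middle of its handle in the balance hook, released gently with the gripper clear, and the job is handed in (no verdict was returned).

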